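Turn a tip-box lid over against the stop

ROBOT

A 7-joint arm with a two-finger parallel gripper is mounted at the origin on a cart in front of the work surface, level with it; the furniture and walls round the work are solid. World frame = base frame: x ahead of the robot, y to its left, z up, the work surface at z = 0. Lengths are in mm, angles in rad, forces in N, time in s.
With the tool pointing down it reaches from about 425 to 875 mm from the base axis. Payload 4.7 kg.
Tool frame: the origin (TCP) lies on the centre line of the jaws, within the pads' length; the fingertips stand 19 mm ahead of it and the grasp point (between the pads) is the TCP; z points along the fingers, y is the direction in which the jaws open and shut (so a half turn about z gives the same grasp; the last joint's range is limited). The gripper opens to 85 mm and grips with 20 to 120 N. Pads are 22 mm wide; open, the fingers measure 114 mm over their backs; the gripper's body (76 mm by 85 mm) begins 54 mm behind the grasp point. The pads swing forward as they close: fully open they stand 13 mm farther back than shut.
Start: joints at [0.014, 0.321, -0.07, 1.45, 0.023, 1.371, -0.057], TCP at [650.019, -0.025, 227.949] pointing down, gripper open.
Joint ranges: [-2.86, 2.86], [-0.3, 2.09], [-1.38, 1.24], [0.06, 2.45], [-1.56, 4.7], [0.09, 2.05], [-2.69, 2.69]. Speed limits (rad/s): [2.57, 2.57, 3.14, 3.14, 3.14, 3.14, 3.14].

INTERFACE

Orientations are given as a rotation vector (axis times angle).
In Python, from station import sensors, optics, job, nets gives the robot as it stands.
- The arm moves only by the tool apply_moves, never from a script. Its argument "series" is a list that holds one entry, the list of rows, each a list of 4 numbers: the shift along the world's x, y, z in mm, then the turn about the world's z in degrees. In form: [[[x, y, z, twist], ...]]. A call has 1 to 10 rows; each row shifts and turns the commanded pose from where the row before left it; what a row does not reach is not made up. A row lasts 1/10 s, in which the tool goes at most 50 mm and 8.59 degrees, less where a joint would pass 70% of its speed; a pose out of reach is approached as far as the arm can. A call is refused whole if a number of a shift passes 50 or a number of a turn 8.59, either way. A call with a gripper value outside its range is refused whole. "gripper" is the gripper's target within -1 to 1 (shut at 1, half-way at 0, fully open at -1), set as the call begins (left out, the last holds). The fingers move at their own pace and stop on an object; "force" is the grip in N (left out, the last holds). Time passes only in rows, so rows that do not move let the fingers close. It gives the time, the measured TCP pose, the force and the opening at its end, in the units of the state.
- sensors.get_obs(): the state, without advancing time (a new reading comes with each control period).
- optics.get_image(name): name is "scene" or "side" or "wrist"; returns a dict with "image" (420x560x3 uint8, red, green, blue), "vertical_fov" (degrees; the focal length in pixels is half the picture's height over the tangent of half this angle, whatever the lens; pixels are square), "cx", "cy" (the principal point, pixels), "extrinsics" (4x4, takes a point from camera to world coordinates). Camera axes: x right, y down, z forward; pixel columns grow to the right and rows downward; lengths in mm; the calibration is good to about 2 mm. The wrist camera is an equidistant fisheye: a pixel r from the principal point sees the ray r / f radians off the axis. A picture is of the moment at which its call begins. There is no depth.
- job.hand_in(): hands the job in, once; it reports no verdict.
Trained networks look in the newest picture that a camera, given by its name, has taken for a name from the list of things; names that differ only in an ending like _2 or _b are one class to them, and where a whole thing is asked for, a point or a joint stands for the part that bears it (a point fixed in the world has none). Each returns a list of dicts, best first, with "confidence" (0 to 1); they miss things now and then, are a little off and sometimes report something else, mostly with a low value. They report only what shows in the picture. A call takes as long as a camera call.
- nets.boxes_of(label, camera): "location" ([x, y, z] in mm, in world coordinates, good to about 4 mm: the middle of the surface that is visible of it).
- nets.masks_of(label, camera): "mask" (420x560 bool, what is visible of it).
- nets.mark_of(label, camera): "location" ([x, y, z] in mm, in world coordinates, good to about 4 mm: a listed point, or the origin of a listed thing).
The state is a dict: "time_s": time; "joint_pos": joint angles; "joint_velocities": joint speeds; "tau": joint torques, N m; "position": TCP position; "eef_rot": TCP orientation; "force": force on the tool from outside, world axes, zero at the start; "torque": the same for the moment, N m; "finger_gap": finger opening in mm.
Only numpy, scipy, OpenCV 4.12 (cv2) and the standard library are available. Lean on these libraries where they do the work, as an engineer would, in place of code of your own. Each camera call takes 0.05 s, during which the arm holds its last target. There are 200 camera calls.

TASK

The spare pale-blue tip-box lid lies open side up and is gathering dust. Turn it over without gripping or lifting it: with the fingertips gently push it against the steel stop until it tips up and leans there on its edge, then push its upper edge back from behind so that it falls over and lies flat on the worktop in front of the stop, open side down. Leave everything else where it stands.

Things in the scene. Friction and masses are not known exactly. Their poses are not given: they have to be found in the camera images.
- lid: spare tip-box lid: shallow translucent pale-blue plastic tray, 84 (its x) by 122 (its y) by 14 high, walls 2 thick, 15 to 31 g. Origin: centre of the outside of its flat floor; z points from floor to open side: up at the start, down (origin 14 above the worktop) once turned over. Starts with its +x long side facing the stop (up to 0.15 rad off), 25 to 65 before the toe, up to 15 off-centre.
- stop: turn-over stop fixed to the worktop: slippery steel sheet 150 wide (its y), 5 thick, bent like a scoop, on a blue foot. Origin: middle of its toe (front edge) on the worktop; x points level from the toe into the stop, the way the lid is pushed. Sheet rises at 38 degrees to x 15, z 12, at 55 to x 24, z 24, at 70 to its top edge. Foot 5 high to x 70, with two slanted ribs behind the sheet.
- stop_top (a point): middle of the stop's top edge, x 31, z 45 in its frame. Pushed along the stop's +x at its near side, the lid climbs the sheet and comes to lean on this edge at about 55 degrees, lower edge at the toe, open side facing back, upper edge about 70 high; it stays so when let go. Pushed back from behind, above this edge, to some 15 degrees past upright, it falls flat before the stop.
- tip_box: dark blue pipette-tip box without lid, 88x126x48; stands on the worktop as a bystander. Origin: centre of its underside.
- bottle_a: dropper bottle with black cap, 33 across, 95 high; stands on the worktop as a bystander. Origin: centre of its underside.
- dish_red: small open clear dish with red-brown bits, 55 across, 15 high; stands on the worktop as a bystander. Origin: centre of its underside.
- dish_brown: small open clear dish with dark brown bits, 55 across, 17 high; stands on the worktop as a bystander. Origin: centre of its underside.
- pipettor: red and white pipettor lying down, 214 long; stands on the worktop as a bystander. Origin: centre of its underside.
- beaker: small clear beaker with a stirrer, 48 across, 105 high; stands on the worktop as a bystander. Origin: centre of its underside.

How it is judged:
By the outcome, as a careful person would: the job done as asked, in the order asked, and still so for the second after the job is handed in, with the robot touching nothing.
It also fails if it takes over 54 s, if anything falls off the work surface, if the arm or the gripper's body presses on something with over 40 N, if the wrist force passes 120 N, or if a joint passes its speed limit or range.

## Working session

There is one attempt and no reset: what is moved stays moved. The work goes in short steps, Python scripts to look and compute and a tool call to move; the robot and the scene stay as the last step left them, time stands still between calls to the robot, and variables do not carry over. Pictures are saved under pics/ and viewed, about 8 in all and at most 12, crops included, and the job is handed in when it is done.

Besides the shell and the picture viewer there is one more tool, called after "Emit:" as name([rows], argument=value, ...), one row to a line, values as JSON. apply_moves: Moves the arm, as the interface text tells. Its arguments: {"type":"object","properties":{"series":{"type":"array","items":{"type":"array","items":{"type":"array","items":{"type":"number"}}}},"gripper":{"type":"number"},"force":{"type":"number"}},"required":["series"]}

```bash
mkdir -p pics
cat > h.py <<'E'
import numpy as np,cv2
from station import sensors,optics,job,nets
def cam(n,save=None):
    c=optics.get_image(n)
    if save: cv2.imwrite('pics/'+save,cv2.cvtColor(c['image'],cv2.COLOR_RGB2BGR))
    return c
def proj(c,P):
    E=np.array(c['extrinsics']);p=(np.atleast_2d(P)-E[:3,3])@E[:3,:3]
    f=210/np.tan(np.radians(c['vertical_fov'])/2)
    return np.c_[c['cx']+f*p[:,0]/p[:,2],c['cy']+f*p[:,1]/p[:,2]]
def unproj(c,uv,z):
    E=np.array(c['extrinsics']);f=210/np.tan(np.radians(c['vertical_fov'])/2)
    uv=np.atleast_2d(uv);d=np.c_[(uv[:,0]-c['cx'])/f,(uv[:,1]-c['cy'])/f,np.ones(len(uv))]@E[:3,:3].T
    return E[:3,3]+d*((z-E[2,3])/d[:,2])[:,None]
E
python3 - <<'E'
from h import *
a=cam('scene','a.png');b=cam('side','b.png')
for c in('scene','side'):
  for l in('lid','stop','stop_top','tip_box','bottle_a','dish_red','dish_brown','pipettor','beaker'):
    print(c,l,[(np.round(d['location']),round(d['confidence'],2)) for d in nets.mark_of(l,c)[:2]])
for c in (a,b): print(np.round(c['extrinsics'],2).tolist(),c['vertical_fov'])
m=nets.masks_of('lid','scene')[0]['mask'].astype(np.uint8)
k=max(cv2.findContours(m,0,2)[0],key=cv2.contourArea);r=cv2.approxPolyDP(k,6,True)[:,0]
print(r.tolist(),np.round(unproj(a,r,10)).tolist())
s=sensors.get_obs();print(s)
cv2.imwrite('pics/ab.png',np.hstack([cv2.imread('pics/a.png'),cv2.imread('pics/b.png')])[:, :])
E
```

```text
scene lid [(array([515., 113.,   0.]), 0.56)]
scene stop [(array([512.,  31.,   1.]), 0.9)]
scene stop_top [(array([515.,  -3.,  46.]), 0.71)]
scene tip_box [(array([702., 191.,   4.]), 0.78), (array([785., 150.,  -3.]), 0.73)]
scene bottle_a [(array([644.,  89.,  -3.]), 0.74)]
scene dish_red [(array([ 406., -266.,    2.]), 0.53)]
scene dish_brown []
scene pipettor [(array([783., 151.,  -3.]), 0.74)]
scene beaker []
side lid [(array([523., 108.,   2.]), 0.77)]
side stop [(array([513.,  28.,   0.]), 0.88)]
side stop_top [(array([513.,  -5.,  43.]), 0.79)]
side tip_box [(array([700., 192.,   4.]), 0.79)]
side bottle_a [(array([645.,  82.,  -1.]), 0.77)]
side dish_red [(array([ 409., -266.,    2.]), 0.65), (array([ 670., -307.,   -0.]), 0.28)]
side dish_brown [(array([ 571., -269.,   -1.]), 0.87)]
side pipettor [(array([782., 157.,   1.]), 0.77)]
side beaker [(array([ 671., -307.,    1.]), 0.61)]
[[-0.91, 0.33, -0.23, 804.04], [0.41, 0.75, -0.53, 437.56], [-0.0, -0.58, -0.82, 815.51], [0.0, 0.0, 0.0, 1.0]] 56.40203013135164
[[-0.97, -0.14, 0.21, 405.53], [-0.25, 0.52, -0.82, 612.03], [0
[... 196 characters left out ...]
 10.0]]
{'time_s': 1.05, 'joint_pos': array([ 0.01410763,  0.3209715 , -0.070086  ,  1.4504912 ,  0.02258685,
        1.37083274, -0.05688824]), 'joint_velocities': array([ 0.00171172,  0.00040436, -0.00059038,  0.00023973, -0.00071002,
       -0.00042673,  0.00258684]), 'tau': array([ 4.93680618e-04, -4.93404615e+01, -3.81019777e-01, -3.14585674e+01,
        1.34584124e-02,  1.38598163e-03, -7.49336976e-06]), 'position': array([ 6.50012081e+02, -3.43828042e-02,  2.27971362e+02]), 'eef_rot': array([2.22137293e+00, 2.22138860e+00, 5.19368608e-05]), 'force': array([ 0.45594012, -1.20145179, -0.0425745 ]), 'torque': array([ 0.02261162, -0.01193105, -0.01752499]), 'finger_gap': 85.6651876289638}
```

View pics/a.png

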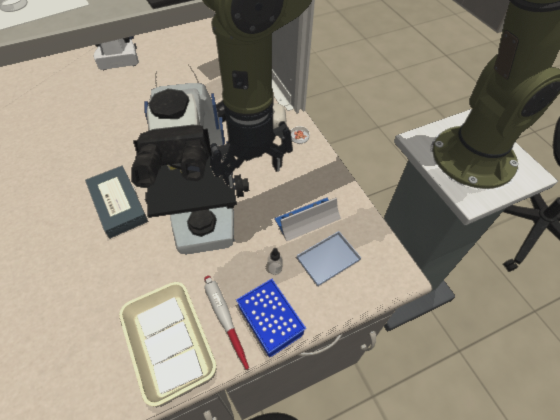

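View pics/b.png

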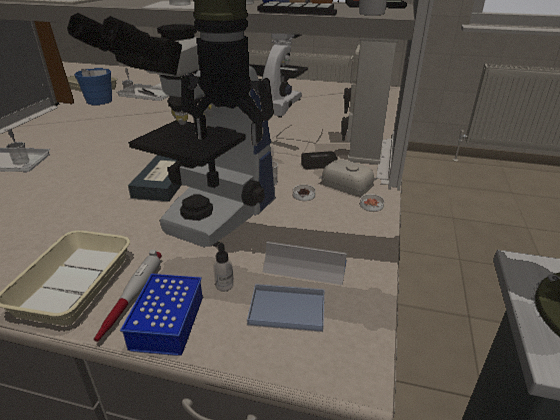

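The scene view shows the stop's sheet (top edge roughly (278,217) to (336,203)) with the lid in front of it (corners about (296,256), (338,231), (360,258) and (317,285)). The side view shows the lid around (287,307), the stop above it at (305,262), and the bottle at (223,268). The push direction is therefore about world -y. Next I'll get the stop's yaw.

Run:
```python
from h import *
from scipy.optimize import least_squares
C={n:cam(n) for n in('scene','side')}
for n,c in C.items():
  for l in('stop','lid'):
    m=nets.masks_of(l,n)[0]['mask'].astype(np.uint8)
    k=max(cv2.findContours(m,0,2)[0],key=cv2.contourArea);r=cv2.approxPolyDP(k,4,True)[:,0]
    print(n,l,r.tolist())
    for z in ((0,45) if l=='stop' else (3,14)): print(z,np.round(unproj(c,r,z))[:,:2].tolist())
c=C['side']; print(np.round(unproj(c,[[245,200],[272,200],[225,235]],0)))
I=c['image'];cv2.imwrite('pics/c.png',cv2.resize(cv2.cvtColor(I[220:350,200:400],4),None,fx=4,fy=4,interpolation=2))
```

```text
scene stop [[336, 199], [321, 199], [275, 221], [289, 240], [338, 219]]
0 [[419.0, -28.0], [454.0, -44.0], [589.0, -31.0], [580.0, 31.0], [444.0, 27.0]]
45 [[440.0, -2.0], [473.0, -17.0], [601.0, -5.0], [593.0, 54.0], [464.0, 50.0]]
scene lid [[338, 231], [296, 256], [317, 285], [360, 259]]
3 [[463.0, 59.0], [585.0, 78.0], [574.0, 161.0], [454.0, 145.0]]
14 [[467.0, 64.0], [588.0, 83.0], [577.0, 164.0], [458.0, 149.0]]
side stop [[266, 244], [264, 272], [343, 283], [345, 253]]
0 [[604.0, -56.0], [583.0, 29.0], [436.0, 22.0], [443.0, -68.0]]
45 [[586.0, 2.0], [568.0, 80.0], [433.0, 73.0], [440.0, -9.0]]
side lid [[255, 284], [247, 325], [322, 331], [322, 289]]
3 [[588.0, 69.0], [572.0, 164.0], [454.0, 146.0], [470.0, 51.0]]
14 [[585.0, 80.0], [568.0, 174.0], [453.0, 156.0], [468.0, 63.0]]
[[ 701. -212.    0.]
 [ 639. -229.    0.]
 [ 696.  -64.    0.]]
```

View pics/c.png

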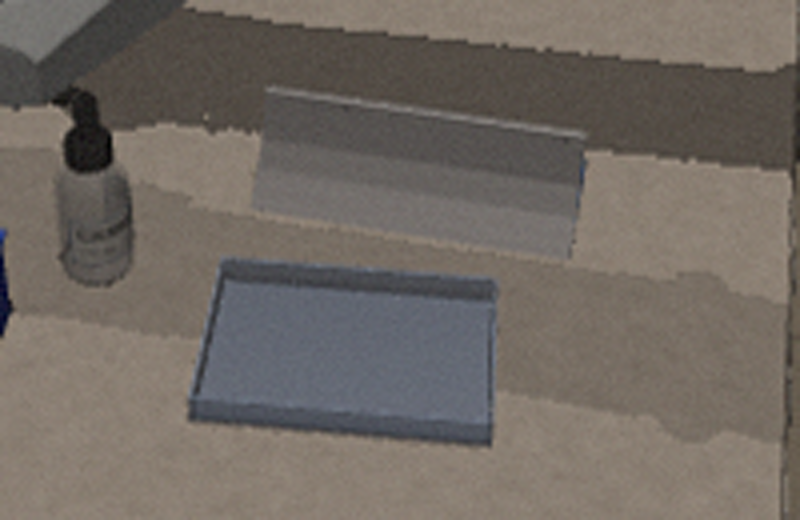

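The toe line runs from (436,22) to (583,29), so the stop is yawed about +2.6° and its middle is at (511,27). The lid is about 6.5° off that line and its outer long edge is at y≈153. I'll go behind it with the jaws half open, so two fingertips push and square it up.

Emit:
apply_moves([
  [[-22,32,0,2.6],[-22,32,0,0],[-22,32,0,0],[-22,32,0,0],[-22,32,0,0],[-22,32,-30,0],[0,0,-40,0],[0,0,-40,0],[0,0,-40,0],[0,0,-20,0]],
], gripper=0, force=20)

```text
time_s: 2.35
position: [515.7, 191.1, 54.5]
eef_rot: [-2.169, -2.27, 0.007]
force: [-0.7, 0.2, 0.2]
finger_gap: 42.7
```

Emit:
apply_moves([
  [[0,0,-15,0],[0,0,0,0],[0,0,0,0],[0,0,0,0]],
])

```text
time_s: 2.75
position: [519.4, 192.5, 44.7]
eef_rot: [2.169, 2.27, 0.005]
force: [0.8, -0.3, 0.2]
finger_gap: 42.5
```

Run:
```python
from h import *
c=cam('side');I=c['image'];cv2.imwrite('pics/d.png',cv2.resize(cv2.cvtColor(I[200:380,180:420],4),None,fx=3,fy=3,interpolation=2))
```

```text
(no output)
```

View pics/d.png

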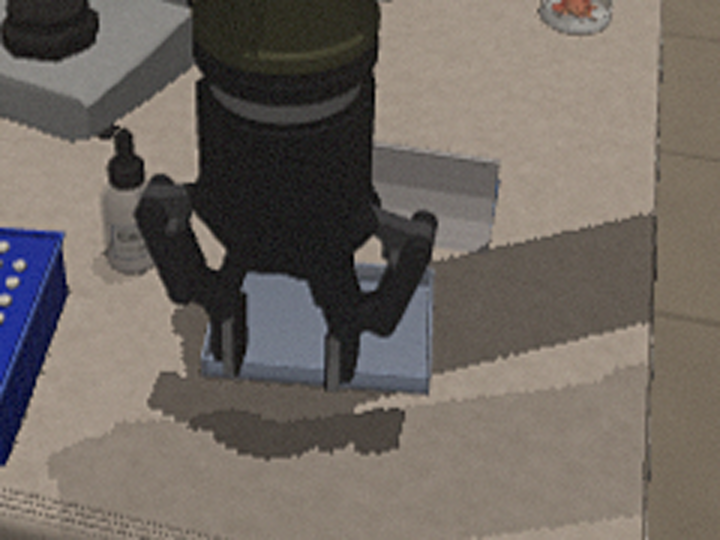

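The half-open fingers show at about (230,350) and (340,370) in the crop, just outside the lid's outer edge, with the bottle well clear. I'll go down and feel for the worktop.

Emit:
apply_moves([
  [[0,0,-10,0],[0,0,-10,0],[0,0,-4,0],[0,0,0,0],[0,0,0,0]],
])

```text
time_s: 3.3
position: [517.9, 192.0, 18.7]
eef_rot: [-2.17, -2.271, 0.001]
force: [-0.2, -0.4, 0.3]
finger_gap: 42.9
```

Emit:
apply_moves([
  [[0,0,-2,0],[0,0,0,0],[0,0,0,0]],
])

```text
time_s: 3.6
position: [518.1, 192.0, 17.1]
eef_rot: [2.17, 2.271, 0.0]
force: [0.5, -0.2, -0.2]
finger_gap: 42.5
```

Emit:
apply_moves([
  [[0,0,-2,0],[0,0,0,0],[0,0,0,0]],
])

```text
time_s: 3.9
position: [517.9, 191.9, 14.9]
eef_rot: [2.17, 2.271, -0.0]
force: [1.1, -0.4, 1.1]
finger_gap: 42.7
```

Emit:
apply_moves([
  [[0,0,2,0],[0.4,-8,0,0],[0.4,-8,0,0],[0.3,-6,0,0],[0.3,-6,0,0],[0.3,-6,0,0],[0.3,-6,0,0],[0.3,-6,0,0],[0.3,-6,0,0],[0.3,-6,0,0]],
])

```text
time_s: 4.9
position: [521.0, 133.5, 17.0]
eef_rot: [2.17, 2.271, 0.0]
force: [-0.7, -0.1, 0.0]
finger_gap: 42.4
```

Emit:
apply_moves([
  [[0.2,-4,0,0],[0.2,-4,0,0],[0.2,-4,0,0],[0.2,-4,0,0],[0.2,-4,0,0],[0.2,-4,0,0]],
])

```text
time_s: 5.5
position: [522.1, 109.7, 16.9]
eef_rot: [2.17, 2.271, 0.0]
force: [0.1, -0.5, 0.3]
finger_gap: 42.4
```

Run:
```python
from h import *
c=cam('side');a=cam('scene')
f=lambda I,k:cv2.resize(cv2.cvtColor(I,4),None,fx=k,fy=k,interpolation=2)
cv2.imwrite('pics/e.png',np.hstack([f(c['image'][220:350,200:400],2),f(a['image'][170:300,230:430],2)]))
```

```text
(no output)
```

View pics/e.png

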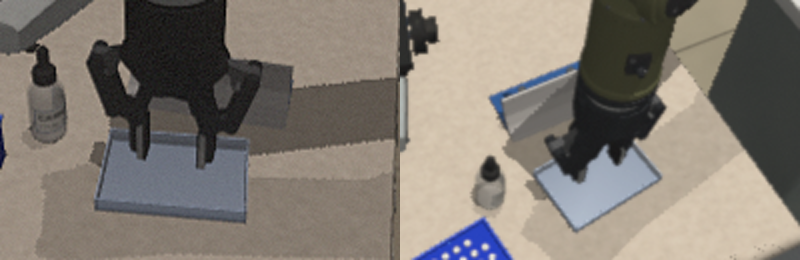

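The lid has not moved: its front corners are still near (247,323) and (322,331). The fingertips, at about (270,297) and (302,302), passed over the wall. I'll work out the real tip height before going on.

Run:
```python
from h import *
c=cam('side')
for uv in ([270,297],[302,303]):
  for z in (0,5,10,15,20,25): print(uv,z,np.round(unproj(c,uv,z)[0,:2]))
m=nets.masks_of('lid','side')[0]['mask'].astype(np.uint8)
k=max(cv2.findContours(m,0,2)[0],key=cv2.contourArea);print(cv2.approxPolyDP(k,4,True)[:,0].tolist())
print(proj(c,[[522,110,17]]))
cv2.imwrite('pics/f.png',cv2.resize(cv2.cvtColor(c['image'][240:340,235:335],4),None,fx=6,fy=6,interpolation=2))
```

```text
[270, 297] 0 [554.  91.]
[270, 297] 5 [553.  96.]
[270, 297] 10 [551. 101.]
[270, 297] 15 [550. 106.]
[270, 297] 20 [549. 111.]
[270, 297] 25 [547. 116.]
[302, 303] 0 [497.  91.]
[302, 303] 5 [497.  96.]
[302, 303] 10 [496. 101.]
[302, 303] 15 [495. 106.]
[302, 303] 20 [494. 111.]
[302, 303] 25 [493. 116.]
[[255, 286], [248, 325], [322, 330], [322, 289], [309, 289], [307, 299], [299, 303], [296, 287], [277, 286], [270, 300], [262, 285]]
[[285.49145155 300.93449906]]
```

View pics/f.png

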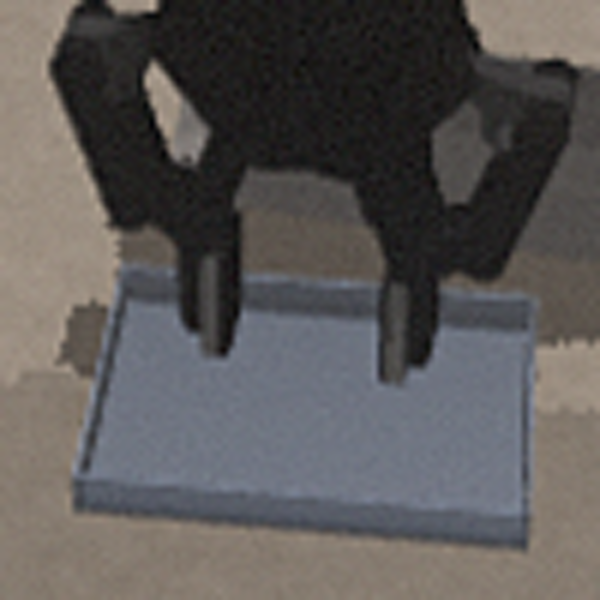

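By projection the half-open tips are at about TCP height, so they skimmed over the rim. I'll raise, go back out, and feel down properly.

Emit:
apply_moves([
  [[0,0,15,0],[-0.4,14,0,0],[-0.6,16,0,0],[-0.6,16,0,0],[-0.6,16,0,0],[-0.6,16,0,0],[0,4,0,0],[0,0,-10,0],[0,0,-7,0],[0,0,0,0]],
])

```text
time_s: 6.7
position: [518.1, 190.4, 13.0]
eef_rot: [-2.171, -2.269, 0.005]
force: [0.3, -0.7, 0.1]
finger_gap: 42.8
```

Emit:
apply_moves([
  [[0,0,-2,0],[0,0,-2,0],[0,0,0,0],[0,0,0,0]],
])

```text
time_s: 7.1
position: [519.5, 191.9, 11.1]
eef_rot: [2.171, 2.271, 0.0]
force: [-0.7, 0.0, -0.4]
finger_gap: 42.8
```

Emit:
apply_moves([
  [[0,0,-2,0],[0,0,0,0],[0,0,0,0]],
])

```text
time_s: 7.4
position: [519.3, 192.0, 8.9]
eef_rot: [2.17, 2.271, -0.0]
force: [-0.1, 0.7, 0.5]
finger_gap: 42.6
```

Emit:
apply_moves([
  [[0,0,-2,0],[0,0,0,0],[0,0,0,0]],
])

```text
time_s: 7.7
position: [519.3, 192.0, 6.9]
eef_rot: [2.17, 2.271, -0.0]
force: [-0.1, -0.2, 0.2]
finger_gap: 42.4
```

Emit:
apply_moves([
  [[0,0,-2,0],[0,0,0,0],[0,0,0,0]],
])

```text
time_s: 8.0
position: [519.2, 192.0, 4.8]
eef_rot: [-2.17, -2.271, 0.0]
force: [-0.7, -0.2, -0.0]
finger_gap: 42.7
```

Emit:
apply_moves([
  [[0,0,-2,0],[0,0,0,0],[0,0,0,0]],
])

```text
time_s: 8.3
position: [519.2, 192.0, 2.9]
eef_rot: [-2.17, -2.271, 0.0]
force: [-0.4, 0.4, 0.2]
finger_gap: 43.2
```

Emit:
apply_moves([
  [[0,0,-2,0],[0,0,0,0],[0,0,0,0]],
])

```text
time_s: 8.6
position: [519.3, 191.9, 0.9]
eef_rot: [2.17, 2.271, -0.0]
force: [-0.4, 0.7, 0.9]
finger_gap: 42.6
```

Run:
```python
from h import *
c=cam('side');w=cam('wrist')
s=sensors.get_obs();print(s['position'],s['force'],s['joint_pos'])
print(proj(c,[[519.3,192,0.9],[519.3,203,0],[519.3+21,203,0],[519.3-21,202,0]]))
f=lambda I,k:cv2.resize(cv2.cvtColor(I,4),None,fx=k,fy=k,interpolation=2)
A=f(c['image'][250:350,235:335],4);cv2.imwrite('pics/g.png',np.hstack([A,f(w['image'],400/420)[:,66:466]]))
```

```text
[519.30273687 191.94990304   0.93478669] [ 0.06130713  0.34942907 -0.12815941] [-0.21937089  0.35189136 -0.20965401  1.91057154  0.09269315  0.88833404
 -0.42963938]
[[274.23458822 345.99047191]
 [272.33121815 352.06318871]
 [258.97451065 349.18497656]
 [286.03170772 354.45130198]]
```

View pics/g.png

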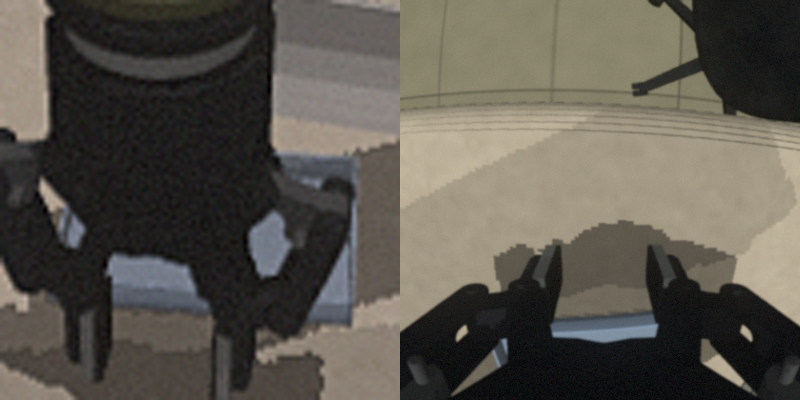

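The tips at about (259,345) and (293,348) still look some 5 mm above the worktop, so I'll keep feeling down.

Emit:
apply_moves([
  [[0,0,-2,0],[0,0,0,0],[0,0,0,0]],
])

```text
time_s: 9.0
position: [519.2, 191.9, -1.2]
eef_rot: [-2.17, -2.271, 0.0]
force: [0.9, 1.0, -1.3]
finger_gap: 42.9
```

Emit:
apply_moves([
  [[0,0,-2,0],[0,0,0,0],[0,0,0,0]],
])

```text
time_s: 9.3
position: [519.2, 191.9, -3.1]
eef_rot: [2.17, 2.271, -0.0]
force: [0.7, -1.0, -0.1]
finger_gap: 42.4
```

Emit:
apply_moves([
  [[0,0,-2,0],[0,0,0,0],[0,0,0,0]],
])

```text
time_s: 9.6
position: [519.3, 192.0, -5.1]
eef_rot: [2.17, 2.271, -0.0]
force: [0.3, -0.2, 0.4]
finger_gap: 42.8
```

Emit:
apply_moves([
  [[0,0,-2,0],[0,0,0,0],[0,0,0,0]],
])

```text
time_s: 9.9
position: [519.3, 191.9, -5.2]
eef_rot: [2.17, 2.271, -0.001]
force: [-4.5, -2.7, 13.8]
finger_gap: 42.6
```

I touched the worktop with the reported TCP at -5.1, so half open the tips sit about 5 mm above the reported point. I'll lift to leave 3 mm clearance and push.

Emit:
apply_moves([
  [[-0.5,0,5,0],[0,0,0,0],[0.4,-8,0,0],[0.4,-8,0,0],[0.2,-5,0,0],[0.2,-5,0,0],[0.2,-5,0,0],[0.2,-5,0,0],[0.2,-5,0,0],[0.2,-5,0,0]],
])

```text
time_s: 10.9
position: [520.9, 145.6, -2.0]
eef_rot: [2.17, 2.271, 0.0]
force: [0.0, 0.1, -0.2]
finger_gap: 42.5
```

Emit:
apply_moves([
  [[0.2,-4,0,0],[0.2,-4,0,0],[0.2,-4,0,0],[0.2,-4,0,0],[0.2,-4,0,0],[0,0,0,0]],
])

```text
time_s: 11.5
position: [521.9, 125.2, -2.1]
eef_rot: [2.171, 2.27, -0.0]
force: [0.1, 1.2, -0.5]
finger_gap: 42.6
```

```bash
cat > v.py <<'E'
from h import *;import sys
c=cam('side');a=cam('scene')
for n,q in(('side',c),('scene',a)):
    for d in nets.masks_of('lid',n)[:1]:
        k=max(cv2.findContours(d['mask'].astype(np.uint8),0,2)[0],key=cv2.contourArea);r=cv2.approxPolyDP(k,4,True)[:,0]
        print(n,round(d['confidence'],2),r.tolist(),np.round(unproj(q,r,3))[:,:2].tolist())
    print([(np.round(d['location']),round(d['confidence'],2)) for d in nets.mark_of('lid',n)[:1]])
f=lambda I,k:cv2.resize(cv2.cvtColor(I,4),None,fx=k,fy=k,interpolation=2)
cv2.imwrite('pics/'+sys.argv[1],np.hstack([f(c['image'][220:350,220:350],3),f(a['image'][170:300,250:380],3)]))
E
python3 v.py h.png
```

```text
side 0.56 [[274, 285], [274, 305], [294, 310], [291, 289]] [[555.0, 62.0], [542.0, 110.0], [506.0, 113.0], [523.0, 65.0]]
[(array([519.,  69.,   3.]), 0.76)]
scene 0.67 [[320, 225], [290, 238], [306, 268], [312, 263], [305, 250], [316, 246]] [[494.0, 26.0], [577.0, 29.0], [577.0, 114.0], [559.0, 109.0], [559.0, 72.0], [530.0, 73.0]]
[(array([513.,  71.,  -1.]), 0.87)]
```

The lid has squared up, with its leading edge at the toe line (y≈27) and its near edge at about 114. I'll push on slowly up the sheet.

Emit:
apply_moves([
  [[0.2,-4,0,0],[0.2,-4,0,0],[0.2,-4,0,0],[0.2,-4,0,0],[0.2,-4,0,0],[0.2,-4,0,0],[0.2,-4,0,0],[0.2,-4,0,0],[0.2,-4,0,0]],
])

```text
time_s: 12.7
position: [523.6, 89.6, -2.1]
eef_rot: [2.17, 2.271, 0.0]
force: [-0.2, 0.7, -0.4]
finger_gap: 42.9
```

Emit:
apply_moves([
  [[0.2,-4,0,0],[0.2,-4,0,0],[0.2,-4,0,0],[0.2,-4,0,0],[0.2,-3,0,0],[0.2,-3,0,0],[0,0,0,0]],
])

```text
time_s: 13.4
position: [524.8, 67.4, -2.1]
eef_rot: [2.171, 2.27, -0.0]
force: [-0.7, -0.5, 0.1]
finger_gap: 42.8
```

```bash
python3 v.py i.png
```

```text
[(array([521.,  14.,  31.]), 0.85)]
scene 0.62 [[305, 204], [281, 214], [293, 246], [299, 243], [291, 229], [302, 226]] [[500.0, -45.0], [568.0, -42.0], [579.0, 51.0], [563.0, 50.0], [564.0, 7.0], [536.0, 11.0]]
[(array([516.,  14.,  31.]), 0.96)]
```

View pics/i.png

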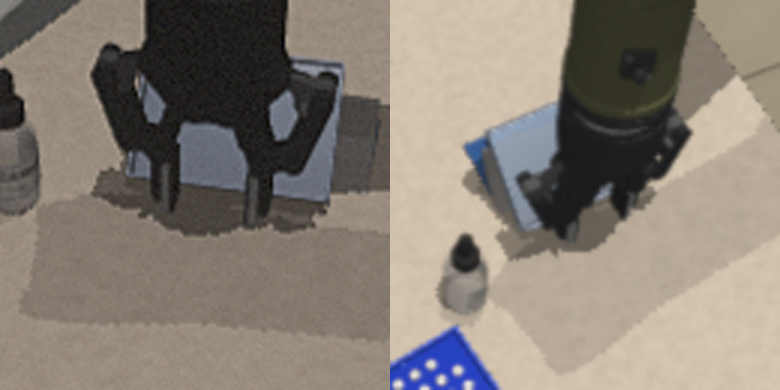

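The lid is leaning up the sheet, and its origin reads (518,14,31), about 48° tilt. The last few mm remain.

Emit:
apply_moves([
  [[0.1,-3,0,0],[0.1,-3,0,0],[0.1,-3,0,0],[0.1,-3,0,0],[0.1,-2,0,0],[0,0,0,0],[0,0,0,0]],
])

```text
time_s: 14.4
position: [525.3, 53.9, -2.1]
eef_rot: [2.171, 2.271, 0.0]
force: [-1.1, -0.1, -0.1]
finger_gap: 42.8
```

```bash
python3 v.py j.png
```

```text
side 0.66 [[283, 256], [281, 275], [301, 279], [299, 260]] [[559.0, -23.0], [549.0, 33.0], [511.0, 34.0], [527.0, -19.0]]
[(array([524.,   5.,  32.]), 0.83)]
scene 0.93 [[300, 202], [280, 209], [291, 242], [296, 238], [288, 224], [298, 220]] [[508.0, -55.0], [564.0, -57.0], [579.0, 40.0], [564.0, 35.0], [564.0, -8.0], [537.0, -9.0]]
[(array([519.,   8.,  35.]), 0.87)]
```

Emit:
apply_moves([
  [[0.1,-2,0,0],[0,-1,0,0],[0,0,0,0],[0,0,0,0],[-0.3,6,0,0],[-0.5,10,0,0],[-1,20,0,0],[-1,20,0,0],[0,20,0,0],[0,0,20,0]],
])

```text
time_s: 15.7
position: [519.7, 131.4, 16.0]
eef_rot: [-2.161, -2.274, 0.004]
force: [-0.4, -0.6, -0.8]
finger_gap: 42.9
```

Emit:
apply_moves([
  [[0,0,40,0],[0,0,40,0],[0,0,40,0],[0,0,30,0],[0,0,0,0],[0,0,0,0]],
])

```text
time_s: 16.3
position: [522.7, 127.9, 168.6]
eef_rot: [2.169, 2.272, 0.002]
force: [0.2, 0.8, -0.7]
finger_gap: 42.8
```

```bash
python3 v.py k.png
```

```text
side 0.87 [[271, 230], [265, 273], [329, 282], [334, 238]] [[606.0, -103.0], [579.0, 35.0], [461.0, 29.0], [472.0, -109.0]]
[]
scene 0.66 [[327, 192], [282, 210], [291, 241], [323, 229], [311, 205], [325, 200]] [[431.0, -55.0], [560.0, -52.0], [578.0, 37.0], [493.0, 39.0], [487.0, -36.0], [447.0, -35.0]]
[(array([515.,   6.,  36.]), 0.6)]
```

View pics/k.png

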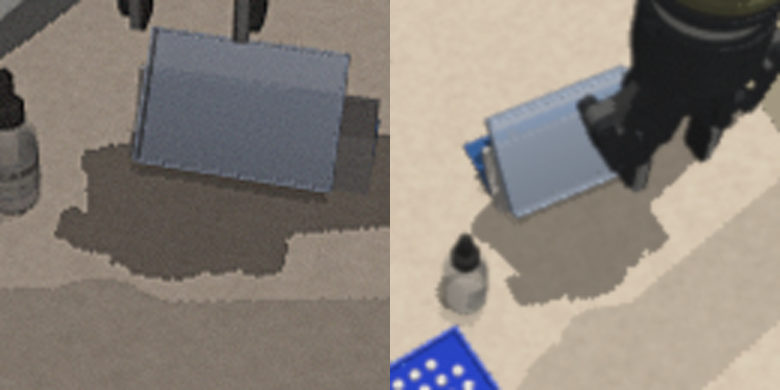

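The lid now leans stably on the stop, with its open side facing away from the sheet. In the side crop its upper edge runs (155,30) to (350,55) and its lower edge (137,160) to (330,190). I'll go over the top and come down behind it.

Emit:
apply_moves([
  [[0,-25,0,0],[0,-35,0,0],[0,-35,0,0],[0,-35,0,0],[0,-35,0,0],[0,-25,0,0],[0,0,0,0],[0,0,0,0]],
])

```text
time_s: 17.4
position: [522.3, -63.2, 167.4]
eef_rot: [-2.171, -2.269, 0.0]
force: [0.7, 0.9, 0.5]
finger_gap: 43.0
```

Emit:
apply_moves([
  [[0,0,-25,0],[0,0,-30,0],[0,0,-30,0],[0,0,-20,0],[0,0,-8,0],[0,0,0,0],[0,0,0,0]],
])

```text
time_s: 18.1
position: [523.5, -62.4, 55.8]
eef_rot: [2.169, 2.272, 0.002]
force: [0.6, 0.2, 0.6]
finger_gap: 42.6
```

```bash
python3 v.py l.png; python3 -c "
from h import *
c=cam('scene');print(proj(c,[[520,-18,70],[525,-50,60]]),proj(cam('side'),[[520,-18,70],[525,-50,60]]))"
```

```text
side 0.67 [[271, 230], [265, 273], [329, 281], [335, 239]] [[606.0, -103.0], [579.0, 35.0], [461.0, 26.0], [469.0, -106.0]]
[(array([521.,   4.,  37.]), 0.59)]
scene 0.61 [[328, 193], [283, 210], [290, 240], [334, 223]] [[430.0, -51.0], [558.0, -51.0], [579.0, 34.0], [460.0, 35.0]]
[(array([518.,   5.,  35.]), 0.56)]
[[304.23297429 199.12049425]
 [296.08990219 192.3205824 ]] [[303.49092906 232.35510343]
 [304.14734877 226.9790513 ]]
```

View pics/l.png

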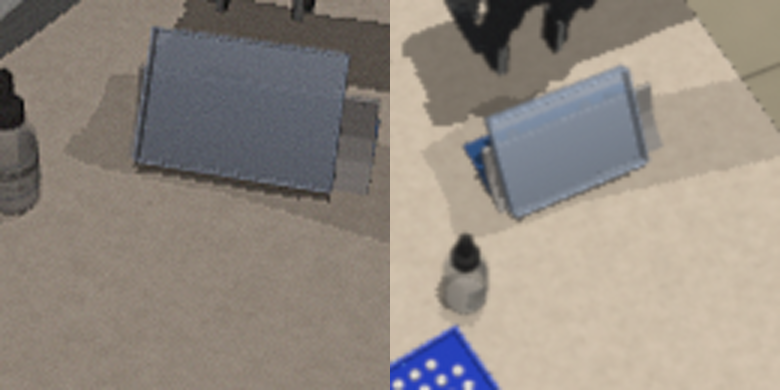

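The fingertips are behind the lid's upper edge, at about (294,223) and (320,225) in the side view. I'll lower 5 mm for better overlap, then push back slowly.

Emit:
apply_moves([
  [[0,0,-5,0],[-0.3,8,0,0],[-0.3,8,0,0],[-0.2,4,0,0],[-0.2,4,0,0],[-0.2,4,0,0],[-0.2,4,0,0],[-0.2,4,0,0],[-0.2,4,0,0],[0,0,0,0]],
])

```text
time_s: 19.5
position: [520.8, -22.2, 50.0]
eef_rot: [-2.169, -2.272, -0.0]
force: [-0.3, 0.3, -0.8]
finger_gap: 42.5
```

```bash
python3 v.py m.png
```

```text
side 0.7 [[270, 231], [265, 274], [330, 283], [333, 238]] [[607.0, -99.0], [579.0, 38.0], [458.0, 31.0], [474.0, -108.0]]
[(array([523.,   8.,  39.]), 0.89)]
scene 0.77 [[330, 193], [283, 211], [291, 242], [335, 224]] [[425.0, -49.0], [559.0, -48.0], [579.0, 40.0], [460.0, 38.0]]
[(array([515.,  11.,  36.]), 0.85)]
```

Emit:
apply_moves([
  [[-0.2,4,0,0],[-0.2,4,0,0],[-0.2,4,0,0],[-0.2,4,0,0],[-0.2,4,0,0],[0,0,0,0]],
])

```text
time_s: 20.4
position: [519.8, -2.1, 50.0]
eef_rot: [-2.169, -2.273, -0.0]
force: [-0.4, 0.2, -0.7]
finger_gap: 42.8
```

```bash
python3 v.py n.png
```

```text
side 0.67 [[266, 234], [266, 277], [329, 285], [334, 241]] [[612.0, -86.0], [575.0, 45.0], [459.0, 37.0], [470.0, -98.0]]
[(array([523.,  16.,  45.]), 0.93)]
scene 0.61 [[333, 197], [288, 216], [292, 243], [335, 224]] [[424.0, -35.0], [554.0, -29.0], [578.0, 43.0], [460.0, 38.0]]
[(array([513.,  -2.,  44.]), 0.41)]
```

View pics/n.png

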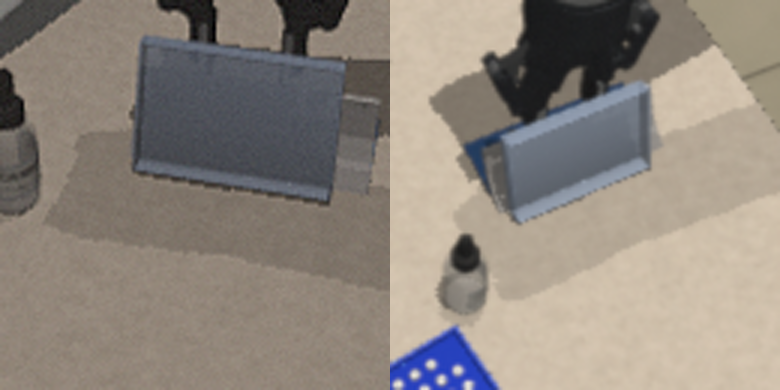

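The lid is rising evenly, about 75° up with both fingers behind it. I'll carry on past upright.

Emit:
apply_moves([
  [[-0.2,4,0,0],[-0.2,4,0,0],[-0.2,4,0,0],[-0.2,4,0,0],[-0.2,4,0,0],[-0.2,4,0,0],[0,0,0,0],[0,0,0,0]],
])

```text
time_s: 21.5
position: [518.6, 21.0, 49.9]
eef_rot: [2.17, 2.271, -0.0]
force: [-0.9, -0.3, 0.4]
finger_gap: 42.6
```

```bash
python3 v.py o.png
```

```text
side 0.94 [[264, 239], [265, 278], [330, 286], [332, 247]] [[611.0, -68.0], [576.0, 48.0], [457.0, 39.0], [471.0, -77.0]]
[(array([522.,  28.,  45.]), 0.59)]
scene 0.81 [[341, 206], [337, 203], [292, 222], [291, 242], [336, 226]] [[420.0, -2.0], [424.0, -14.0], [553.0, -10.0], [579.0, 40.0], [460.0, 44.0]]
[(array([516.,  30.,  45.]), 0.73)]
```

Emit:
apply_moves([
  [[-0.2,4,0,0],[-0.2,4,0,0],[-0.2,4,0,0],[-0.2,4,0,0],[-0.2,4,0,0],[0,0,0,0],[0,0,0,0],[0,0,0,0]],
])

```text
time_s: 22.6
position: [517.6, 40.8, 49.9]
eef_rot: [2.171, 2.271, -0.0]
force: [-0.2, -0.1, -0.0]
finger_gap: 42.9
```

```bash
python3 v.py p.png
```

```text
side 0.89 [[262, 276], [252, 312], [322, 321], [327, 283]] [[582.0, 45.0], [573.0, 135.0], [457.0, 125.0], [464.0, 33.0]]
[(array([520.,  86.,  14.]), 0.66)]
scene 0.61 [[337, 226], [294, 244], [310, 273], [354, 254]] [[458.0, 45.0], [575.0, 47.0], [575.0, 129.0], [460.0, 128.0]]
[(array([514.,  87.,  15.]), 0.65)]
```

The lid has fallen flat: origin z≈14, y 45 to 129, in front of the toe at 27. I'll retreat upward and back, then check.

Emit:
apply_moves([
  [[0,-5,10,0],[0,-10,30,0],[0,-20,40,0],[0,-30,40,0],[0,-30,30,0],[0,-20,0,0],[0,0,0,0],[0,0,0,0],[0,0,0,0]],
])

```text
time_s: 23.8
position: [517.2, -72.6, 199.5]
eef_rot: [-2.168, -2.272, 0.0]
force: [0.2, 0.5, -0.1]
finger_gap: 42.9
```

```bash
python3 v.py q.png
python3 - <<'E'
from h import *
cam('scene');cam('side')
for n in('scene','side'):
  for l in('tip_box','bottle_a','dish_red','dish_brown','pipettor','beaker','stop'):
    print(n,l,[np.round(d['location']) for d in nets.mark_of(l,n)[:1]])
E
```

```text
side 0.88 [[263, 274], [253, 312], [323, 322], [329, 284]] [[582.0, 39.0], [571.0, 135.0], [455.0, 127.0], [460.0, 34.0]]
[(array([519.,  85.,  15.]), 0.76)]
scene 0.74 [[338, 225], [293, 244], [310, 274], [355, 253]] [[454.0, 44.0], [577.0, 46.0], [576.0, 131.0], [456.0, 127.0]]
[(array([513.,  86.,  14.]), 0.96)]
scene tip_box [array([703., 192.,  -0.])]
scene bottle_a []
scene dish_red [array([ 405., -267.,    2.])]
scene dish_brown [array([ 574., -268.,   -2.])]
scene pipettor [array([785., 153.,   2.])]
scene beaker []
scene stop [array([511.,  28.,  -1.])]
side tip_box [array([694., 190.,   5.])]
side bottle_a [array([645.,  83.,   1.])]
side dish_red [array([ 412., -267.,    4.])]
side dish_brown [array([ 409., -268.,    2.])]
side pipettor [array([779., 154.,   1.])]
side beaker [array([ 668., -306.,   -4.])]
side stop [array([512.,  30.,   2.])]
```

View pics/q.png

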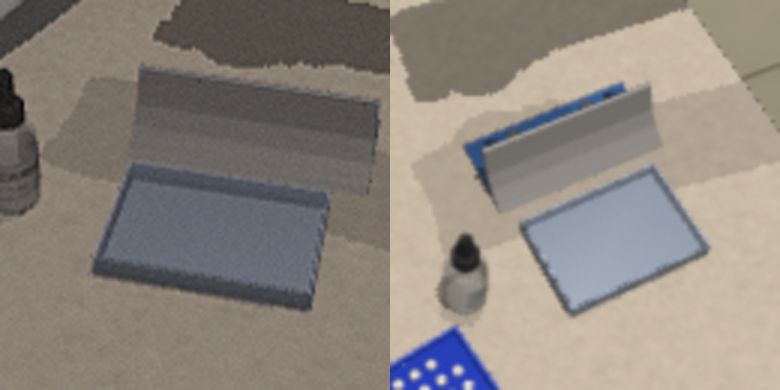

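```bash
python3 -c "
from h import *
print(job.hand_in())"
```

```text
the job is handed in; nothing more can be done
None
```

The lid is turned over and lies flat in front of the stop, open side down, and the job is handed in. It was never gripped or lifted. I pushed it with two half-open fingertips up the stop until it leaned there by itself. Then I pushed its upper edge back from behind until it fell over.

**Final checks**
- **Lid:** both cameras put its origin 14–15 mm above the worktop, as expected when it is turned over. It lies between about y 45 and 130, clear of the stop's toe at y 27. The last picture alone doesn't prove which way up it is, because the plastic is translucent. I rely on the origin height and on its having tipped over from upright.
- **Robot:** it stands clear, about 200 mm up, and the job took about 24 s.
- **Other things:** wherever a network found them, the things around the lid were within a few mm of their starting positions, with one exception below.

**What went wrong or disagreed**
- **First push:** it passed over the lid without touching it, because the half-open fingertips sit about 5 mm above the reported tool point. I felt down to the worktop with about 14 N and repeated the push.
- **Networks:** in the last check the side camera placed the brown dish where the red dish stands, which I take as a mix-up, since the scene camera had it in place. The scene camera didn't find the bottle or the beaker, but the side camera had both in place.

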